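# Stage a tip rack against the flip stop

### The job

Get the blue tip rack into position on the staging lane: first swing the counterweighted red-handled bar up off the lane until it rests open by itself, then flip the orange stop flag fully down across the lane, and then push the rack gently along the lane until it sits against the flag. Leave the other things on the bench where they are.

Things in the scene. Friction and masses are not known exactly. Their poses are not given: they have to be found in the camera images.
- lane: Grey fixed base plate, 160 mm wide (x), 580 long (y -310 to +270). Origin on the bench, on the track's centre line; z up, +y the way racks travel, +x side away from the robot. Track floor 8 mm above the bench. White walls, tops 28 mm above the bench, inner faces 47 mm either side of centre, from y -80 to +260; they flare out to 69 mm between y -80 and -178; the floor before is open.
- bar_hinge (a point): Middle of the bar's hinge pin, between two blue cheeks beyond the far wall, at lane x +100, y -50 mm, 85 mm above the bench; the pin lies along the lane's y. Does not move relative to the lane.
- bar_grip (a point): Middle of the red round sleeve (20 mm diameter, 50 mm long, along the bar) at the bar's free end. Shut, it is level on the robot's side of the track at lane x -70 mm, 55 mm above the bench, and the 14 mm bar blocks the track at that height. Shut, it lies 170 mm from the hinge along lane -x and 30 mm below it; it goes round the hinge as the bar is raised. Open, it is about 260 mm above the bench.
- bar (a joint): Angle of the bar, rad: 0 shut across the lane (end stop), growing as the free end is lifted up and over, away from the robot, to 1.75 fully open (end stop), standing up beyond the far wall. A steel counterweight puts the balance point at about 0.8: below it the bar falls shut, above it falls open and stays. Moves freely, under 1 N lifts it at the sleeve. 0.4 kg.
- stop: Aluminium block clamped on the far wall somewhere along the lane, carrying the orange flag; fixed. Frame parallel to the lane's, origin on the track's centre line at bench height, in the middle of the flag's 24 mm width. The block spans x +54 to +98 mm (black knob to +110), y -28 to +28 mm, and reaches 64 mm above the bench.
- flag_hinge (a point): Middle of the flag's hinge pin, at x = +70 mm of the stop, 54 mm above the bench; pin along the lane's y.
- flag_tip (a point): Middle of the flag's free end, 104 mm from its hinge. The flag is a bar 24 mm wide (along the lane), 12 mm thick; its outer 70 mm carries a 34 mm deep plate on the track side. Up, the tip is about 155 mm above the bench and a rack passes below. Down, it lies level right across the track, upper (back) face 60 mm and lower edge 19 mm above the bench.
- flag (a joint): Angle of the flag, rad: 0 leaning 0.25 back (away from the robot), 0.25 upright, 1.82 fully down across the lane (end stop). A stiff hinge (0.13 N m, 1 to 3 N near the tip): it stays wherever it is left, so it must be pressed right down. Pushed from its far side towards the robot it comes over; then it is pressed from above.
- stop_face (a point): Where a rack ends up: middle of the face of the lowered flag that meets the rack, on the track's centre line, 36 mm above the bench; axes as the lane's (+y onward, through the flag). It belongs to the block, so it is there with the flag up as well.
- rack: Closed pipette tip rack to be moved: blue base, white lid, 82 mm wide (its x), 122 mm long (its y), 62 mm tall, 0.2 to 0.4 kg, loose. Origin at the middle of its underside. It starts on the open end of the track, before the bar, lying lengthwise along the lane, slightly askew.
- rack_front (a point): Middle of the rack's leading end face (its +y end), 28 mm above its underside; axes as the rack's.
- spare_rack: Bystander, loose, to be left alone: closed tip rack like the one on the lane but with a green base, 82 x 122 x 62 mm, standing on the bench beyond the lane. Origin at the middle of its underside.
- jar: Bystander, loose, to be left alone: amber jar, 64 mm diameter, 90 mm tall. Origin at the middle of its underside.
- cryo_box: Bystander, loose, to be left alone: square cardboard storage box with a pale lid, 104 x 104 x 56 mm. Origin at the middle of its underside.
- pipette: Bystander, loose, to be left alone: white hand pipette with blue plunger lying on the bench, about 250 mm long, 24 mm high. Origin at the middle of its underside.
- spray: Bystander, loose, to be left alone: blue spray bottle with white head, 60 x 85 mm, 190 mm tall. Origin at the middle of its underside.
- wash: Bystander, loose, to be left alone: clear wash bottle with bent spout, 72 mm diameter, 220 mm tall. Origin at the middle of its underside.
- pen_cup: Bystander, loose, to be left alone: clear square cup of pens, 75 x 75 x 90 mm (pens to 150 mm). Origin at the middle of its underside.
There are look-alikes about, which are no part of the job. What is shaped like the rack but pink, purple or turquoise is not meant.

How it is judged:
On the way, in this order (a step that is already met when the one before it is completed fails the run):
1. the bar rests open (joint above 1.6, nearly still) (value of joint bar above 1.6 rad and velocity of joint bar between -0.1 and 0.1 rad/s), for 0.3 s.
2. the flag is fully down (joint above 1.74), the bar still open (value of joint bar above 1.6 rad and value of joint flag above 1.74 rad), for 0.2 s.
3. the rack is against the lowered flag (all of step 2 and y of rack_front in the frame of stop_face between -0.006 and 0.006 m and x of rack_front in the frame of stop_face between -0.012 and 0.012 m and angle between the y axis of rack and the y axis of lane, either way round below 0.12 rad and angle between rack's own z axis and vertical below 0.06 rad), for 0.2 s.
At the end, for the whole second after the job is handed in: The bar rests open (above 1.6 rad), the flag is down (above 1.74 rad), and the rack lies flat and at rest in the track, its leading face within 6 mm of the flag's face, within 12 mm of the centre line and within 0.12 rad of the lane's direction (all of step 3 and linear speed of rack below 0.01 m/s); the robot touches nothing.
It fails at once if the rack is rammed (more than 60 N between robot and rack, or faster than 0.3 m/s) (contact force between any of the fingers, the arm and rack above 60 N or linear speed of rack above 0.3 m/s).
It fails at once if another thing on the bench is moved by more than 30 mm (distance of any of spare_rack, jar, cryo_box, pipette, spray, wash, pen_cup from where it was at the start of the episode above 0.03 m).
It also fails if it takes over 70 s, if anything falls off the work surface, if the arm or the gripper's body presses on something with over 40 N, if the wrist force passes 120 N, or if a joint passes its speed limit or range.

### The arm

A 6-joint arm with a two-finger parallel gripper is mounted at the origin on the work surface. World frame = base frame: x ahead of the robot, y to its left, z up, the work surface at z = 0. Lengths are in m, angles in rad, forces in N, time in s.
With the tool pointing down it reaches from about 0.25 to 0.775 m from the base axis. Payload 4 kg.
Tool frame: the origin (TCP) lies at the very end of the fingers, on their centre line; the grasp point (between the pads) lies 19 mm behind it (robot.grip_point_offset is the distance from the TCP to the grasp point, in m); z points along the fingers, x is the direction in which the jaws open and shut, and the axes are right-handed (so a half turn about z gives the same grasp; the last joint's range is limited). The gripper opens to 94 mm and grips with 3 to 60 N. Pads are 16 mm wide; open, the fingers measure 119 mm over their backs; the gripper's body (75 mm by 177 mm) begins 78 mm behind the grasp point.
Start: joints at [-1.343, 0.087, 1.371, -0, 1.684, -0.103], TCP at [0.179, -0.52, 0.206] pointing down, gripper open.
Joint ranges: [-3.1, 3.1], [-0.76, 2.03], [0.27, 2.55], [-1.08, 4.22], [0.17, 2.65], [-2.57, 2.57]. Speed limits (rad/s): [2.79, 2.79, 3.14, 3.14, 3.14, 3.14].

### API

Orientations are given as [roll, pitch, yaw] about the fixed x, y, z axes, in that order (R = Rz(yaw) Ry(pitch) Rx(roll)).
In Python, from bench import robot gives the robot as it stands.
- The arm moves only by the shell command python3 -m inch 'ROWS'. ROWS is text: rows parted by semicolons, each of 5 numbers parted by spaces: the shift along the tool's x, y, z in cm, then the turn about the tool's z in rad, then the closure, from 0 (fully open) to 1 (shut). In form: tx ty tz spin claw; .... A call has 1 to 20 rows; each row is the pose to reach, as a shift and turn from the pose measured when the call began, along the tool's axes at that moment; what a row does not reach only later rows make up. A row lasts 1/12 s, in which the tool goes at most 41.7 mm and 7.16 degrees, less where a joint would pass 70% of its speed; a pose out of reach is approached as far as the arm can. A call with a gripper value outside its range is refused whole. The fingers move at their own pace and stop on an object; the grip force is fixed at half the most. Time passes only in rows, so rows that repeat a pose let the fingers close. It gives the time, the measured TCP pose, the force and the opening at its end, in the units of the state.
- robot.get_obs(): the state, without advancing time (a new reading comes with each control period).
- robot.snapshot(name): name is "side" or "top"; returns (picture, depth): 400x640x3 uint8, blue, green, red; 400x640 float32, m along the optical axis (not along the pixel's ray), 0 where there is no reading.
- robot.camera_info(name): a dict with "K" (3x3 intrinsics, pixels), "extrinsics" (4x4, takes a point from world to camera coordinates). Camera axes: x right, y down, z forward; pixel columns grow to the right and rows downward; lengths in m; the calibration is good to about 2 mm. A picture is of the moment at which its call begins. camera_info takes no time and is no camera call.
- robot.close_job(): hands the job in, once; it reports no verdict.
The state is a dict: "time": time; "joint_positions": joint angles; "qvel": joint speeds; "joint_torque": joint torques, N m; "tool_pos": TCP position; "ee_rot": TCP orientation; "wrist_force": force on the tool from outside, world axes, zero at the start; "wrist_torque": the same for the moment, N m; "width": finger opening in m.
Only numpy, scipy, OpenCV 4.12 (cv2) and the standard library are available. Lean on these libraries where they do the work, as an engineer would, in place of code of your own. Each camera call takes 0.05 s, during which the arm holds its last target.

## Working session

There is one attempt and no reset: what is moved stays moved. The work goes in short steps, Python scripts to look and compute and a shell command to move; the robot and the scene stay as the last step left them, time stands still between calls to the robot, and variables do not carry over. Pictures are saved under pics/ and viewed, and the job is handed in when it is done.

```bash
mkdir -p pics; ls
python3 - <<'E'
from bench import robot
import cv2,numpy as np
print(robot.get_obs())
for n in("side","top"):
    p,d=robot.snapshot(n); cv2.imwrite(f"pics/{n}0.png",p); np.save(f"pics/{n}0.npy",d)
    print(n,robot.camera_info(n))
E
```

```text
pics
{'time': 0.0, 'joint_positions': array([-1.34307326e+00,  8.79715224e-02,  1.37224009e+00, -1.85040956e-05,
        1.68360205e+00, -1.03125411e-01]), 'qvel': array([ 0.00076427, -0.00109942,  0.00031384, -0.00190454,  0.000176  ,
       -0.00086459]), 'joint_torque': array([-2.35083762e-04, -3.40183675e+01, -3.02428687e+01,  7.17665185e-02,
        3.31965520e-02, -1.86435614e-04]), 'tool_pos': array([ 0.17851703, -0.51964347,  0.20430234]), 'ee_rot': array([-3.14138231e+00,  2.21110522e-03, -1.23994968e+00]), 'wrist_force': array([0.03266172, 0.36182378, 0.49713545]), 'wrist_torque': array([0.02725723, 0.01548225, 0.00631919]), 'width': 0.0940691169286489}
side {'K': array([[416.27490503,   0.        , 317.36096859],
       [  0.        , 416.27490503, 198.65672261],
       [  0.        ,   0.        ,   1.        ]]), 'extrinsics': array([[ 0.99529241, -0.09439553, -0.02196573, -0.57022848],
       [-0.07326741, -0.5844779 , -0.80809496,  0.08144637],
       [ 0.06344207,  0.80590016, -0.58864254,  1.61253131],
       [ 0.        ,  0.        ,  0.        ,  1.        ]])}
top {'K': array([[496.07889248,   0.        , 317.9286603 ],
       [  0.        , 496.07889248, 196.43919798],
       [  0.        ,   0.        ,   1.        ]]), 'extrinsics': array([[ 0.0230637 , -0.99968711,  0.00968196, -0.07070857],
       [-0.99705233, -0.02370962, -0.07296917,  0.57329694],
       [ 0.0731759 , -0.00797049, -0.9972872 ,  1.88740174],
       [ 0.        ,  0.        ,  0.        ,  1.        ]])}
```

View pics/side0.png

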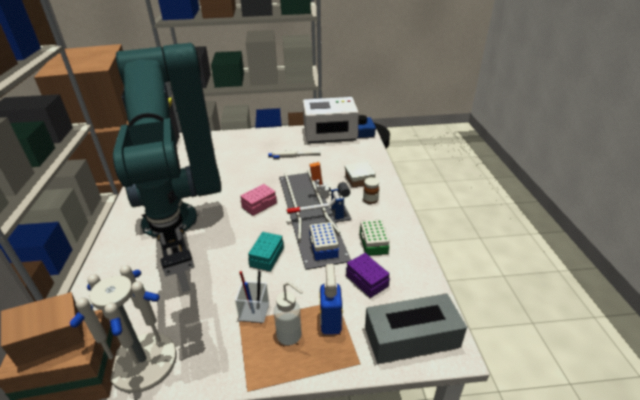

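View pics/top0.png

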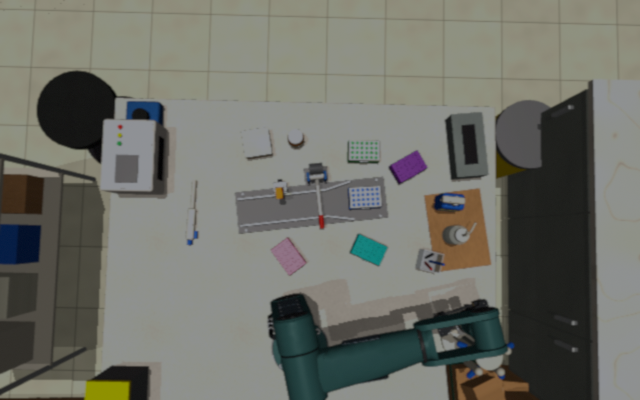

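Side view: the lane runs in the middle (about 290–340, 180–265), with the red sleeve near (293,211) and the rack near (323,238). Top view: the lane runs from (237,212) to (387,198), with the red sleeve at (321,221), the orange flag at (280,190) and the rack at (365,197). I'll enlarge this area.

Run:
```python
import cv2
p=cv2.imread("pics/top0.png"); cv2.imwrite("pics/top0c.png",cv2.resize(p[140:250,228:398],None,fx=4.7,fy=4.7,interpolation=cv2.INTER_CUBIC))
p=cv2.imread("pics/side0.png"); cv2.imwrite("pics/side0c.png",cv2.resize(p[150:275,250:410],None,fx=4.7,fy=4.7,interpolation=cv2.INTER_CUBIC))
```

```text
(no output)
```

View pics/top0c.png

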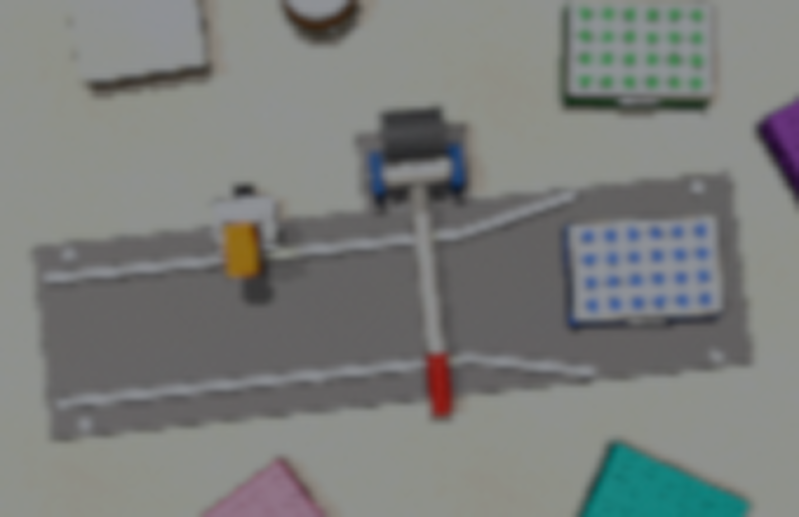

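View pics/side0c.png

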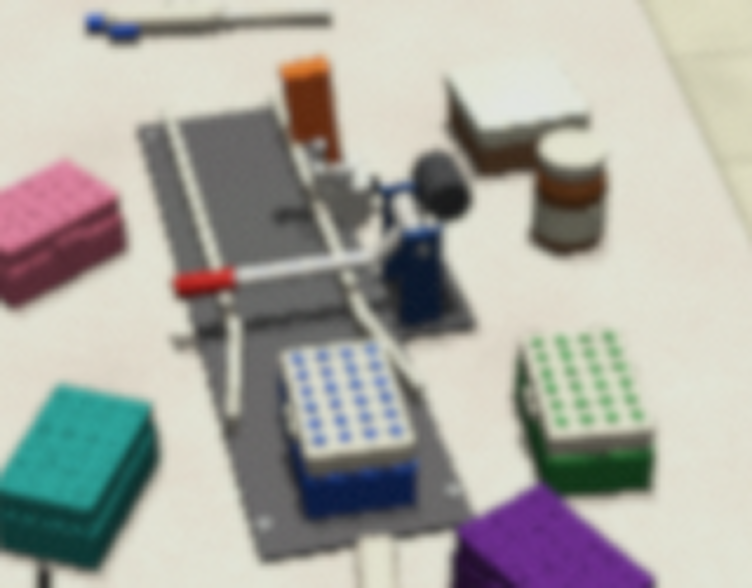

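The crops show the lane plate corners at (33,245), (728,173), (752,364) and (52,440) in the top crop. The bar is shut across the lane and the flag is up at (243,250), with its block around (247,215). The rack lid spans (568–720, 218–325).

```bash
cat > h.py <<'E'
from bench import robot
import cv2,numpy as np
from scipy.optimize import least_squares
def cam(n):
    c=robot.camera_info(n); return c["K"],c["extrinsics"]
def ray(n,uv,z):
    K,E=cam(n);R,t=E[:3,:3],E[:3,3]
    o=-R.T@t; d=R.T@np.linalg.inv(K)@np.array([uv[0],uv[1],1.]); return o+d*(z-o[2])/d[2]
def proj(n,P):
    K,E=cam(n); q=K@(E[:3,:3]@np.asarray(P)+E[:3,3]); return q[:2]/q[2]
def tc(u,v,s=4.7,o=(228,140)): return ((u+.5)/s-.5+o[0],(v+.5)/s-.5+o[1])
def sc(u,v): return tc(u,v,4.7,(250,150))
def fit(W,L):  # 2D rigid lane->world
    W=np.array(W)[:,:2];L=np.array(L)
    f=lambda p:(np.c_[np.cos(p[2])*L[:,0]-np.sin(p[2])*L[:,1]+p[0],np.sin(p[2])*L[:,0]+np.cos(p[2])*L[:,1]+p[1]]-W).ravel()
    r=least_squares(f,[.5,0,0]);return r.x,r.fun.reshape(-1,2)
def cloud(n,d):
    K,E=cam(n);v,u=np.mgrid[:400,:640];q=np.stack([(u-K[0,2])/K[0,0]*d,(v-K[1,2])/K[1,1]*d,d],-1)
    return (q-E[:3,3])@E[:3,:3]
def toL(P,p):
    P=np.asarray(P,float);c,s=np.cos(p[2]),np.sin(p[2]);x=P[...,0]-p[0];y=P[...,1]-p[1]
    return np.stack([c*x+s*y,-s*x+c*y,P[...,2]],-1)
def toW(P,p):
    x,y,z=P;c,s=np.cos(p[2]),np.sin(p[2]);return np.array([c*x-s*y+p[0],s*x+c*y+p[1],z])
E
python3 - <<'E'
from h import *
np.set_printoptions(precision=4,suppress=True)
W=[ray("top",tc(*c),.008) for c in((33,245),(728,173),(752,364),(52,440))]
p,r=fit(W,[(.08,.27),(.08,-.31),(-.08,-.31),(-.08,.27)])
print("lane",p,r)
W=[ray("side",sc(*c),.008) for c in((138,128),(264,560),(474,518))]
print("side",fit(W,[(-.08,.27),(-.08,-.31),(.08,-.31)]))
np.save("lane.npy",p)
W=[ray("top",tc(*c),.062) for c in((570,228),(716,217),(722,315),(574,323))]
q,r=fit(W,[(.041,.061),(.041,-.061),(-.041,-.061),(-.041,.061)]);print("rack",q,r,"in lane",toL([*q[:2],0],p),q[2]-p[2])
print("grip",toL(ray("top",tc(439,385),.055),p), toL(ray("side",sc(205,283),.055),p))
L=toL(cloud("top",np.load("pics/top0.npy")),p);S=toL(cloud("side",np.load("pics/side0.npy")),p)
for n,X in(("top",L),("side",S)):
    m=(X[...,0]>.05)&(X[...,0]<.11)&(X[...,1]>0)&(X[...,1]<.25)&(X[...,2]>.04)
    print(n,m.sum());print(X[m][::max(1,m.sum()//40)])
im=cv2.imread("pics/side0.png");h=cv2.cvtColor(im,cv2.COLOR_BGR2HSV)
for n,X in(("top",L),("side",S)):
    im=cv2.imread(f"pics/{n}0.png");h=cv2.cvtColor(im,cv2.COLOR_BGR2HSV)
    m=(h[...,0]>5)&(h[...,0]<20)&(h[...,1]>170)&(abs(X[...,0])<.15)&(X[...,1]>-.05)&(X[...,1]<.25)
    print(n,m.sum(),X[m].min(0),X[m].max(0),np.median(X[m],0))
E
```

```text
lane [ 0.5412 -0.0116  0.1299] [[-0.0008  0.0011]
 [ 0.0008 -0.0019]
 [-0.0002 -0.0007]
 [ 0.0002  0.0015]]
side (array([ 0.5396, -0.0136,  0.1327]), array([[-0.0018,  0.0048],
       [-0.002 , -0.001 ],
       [ 0.0039, -0.0038]]))
rack [ 0.5732 -0.2342  0.0821] [[ 0.003   0.0029]
 [ 0.0013 -0.0015]
 [-0.0017 -0.0023]
 [-0.0025  0.0008]] in lane [ 0.0029 -0.2248  0.    ] -0.047764111669546805
grip [-0.0704 -0.0505  0.055 ] [-0.0709 -0.0475  0.055 ]
top 124
[[0.1004 0.0921 0.0409]
 [0.0966 0.0924 0.0409]
 [0.0949 0.0808 0.0458]
 [0.0926 0.0963 0.047 ]
 [0.092  0.0853 0.0406]
 [0.0901 0.0736 0.0476]
 [0.0904 0.1082 0.043 ]
 [0.0882 0.0928 0.0482]
 [0.0867 0.0741 0.0436]
 [0.0862 0.1084 0.0464]
 [0.0844 0.0932 0.0484]
 [0.0836 0.0821 0.0443]
 [0.0802 0.0697 0.0659]
 [0.0819 0.1049 0.0479]
 [0.0813 0.094  0.0414]
 [0.0795 0.0823 0.0477]
 [0.0775 0.0706 0.056 ]
 [0.0785 0.1091 0.0472]
 [0.066  0.0908 0.1613]
 [0.0664 0.0811 0.1457]
 [0.0737 0.0745 0.0594]
 [0.0744 0.1162 0.0587]
 [0.0639 0.0987 0.1546]
 [0.0633 0.0884 0.1485]
 [0.068  0.0809 0.0886]
 [0.0693 0.071  0.0626]
 [0.0702 0.116
[... 962 characters left out ...]
67 0.0823 0.0726]
 [0.063  0.1036 0.0545]
 [0.0814 0.1109 0.0466]
 [0.0524 0.1131 0.0452]
 [0.0623 0.0817 0.064 ]
 [0.0851 0.109  0.0422]
 [0.0538 0.1007 0.0481]
 [0.0648 0.0748 0.0633]
 [0.0872 0.1    0.0428]
 [0.0575 0.0988 0.0438]
 [0.0666 0.065  0.0646]
 [0.0886 0.0884 0.0453]
 [0.0556 0.0714 0.0574]
 [0.0714 0.0685 0.0565]
 [0.0903 0.0785 0.0466]
 [0.0587 0.0674 0.0547]
 [0.081  0.0743 0.0461]
 [0.0529 0.0788 0.0431]
 [0.0659 0.0632 0.0513]
 [0.0875 0.0673 0.0448]
 [0.0598 0.073  0.0409]
 [0.075  0.067  0.0422]
 [0.0913 0.066  0.0401]]
top 17 [0.0268 0.0806 0.0895] [0.0627 0.0914 0.1646] [0.0508 0.0811 0.1504]
side 112 [0.0262 0.0697 0.0749] [0.062  0.0959 0.1609] [0.0441 0.0804 0.1298]
```

```bash
cat >> h.py <<'E'
from scipy.spatial.transform import Rotation as Ro
lane=np.load("lane.npy") if __import__("os").path.exists("lane.npy") else None
def rows(pts,yaw=None):
    "pts: lane coords mm of TCP; prints cm tool shifts from now"
    o=robot.get_obs();R=Ro.from_euler("xyz",o["ee_rot"]).as_matrix()
    print("t",round(o["time"],2),"lane tcp mm",(toL(o["tool_pos"],lane)*1e3).round(1),"rpy",o["ee_rot"].round(3),"F",o["wrist_force"].round(1),"w",round(o["width"]*1e3,1))
    for q in pts:
        w=toW(np.array(q)/1e3,lane); print(q,(R.T@(w-o["tool_pos"])*100).round(2),w.round(3))
    if yaw is not None:
        s=o["ee_rot"][2]-(lane[2]+yaw); print("spin",round((s+np.pi)%(2*np.pi)-np.pi,3))
E
python3 - <<'E'
from h import *
rows([(-70,-49,204),(-70,-49,100),(-70,-49,36)],-np.pi/2)
E
```

```text
t 0.1 lane tcp mm [-425.4 -456.9  204.4] rpy [-3.141e+00  2.000e-03 -1.240e+00] F [ 0.4 -0.4 -0.6] w 94.0
(-70, -49, 204) [-32.87 -42.97   0.12] [ 0.478 -0.069  0.204]
(-70, -49, 100) [-32.85 -42.96  10.52] [ 0.478 -0.069  0.1  ]
(-70, -49, 36) [-32.84 -42.96  16.92] [ 0.478 -0.069  0.036]
spin 0.201
```

```bash
python3 -m inch '-2 -2.7 0 0.02 0; -4.1 -5.4 0 0.04 0; -6.2 -8.1 0 0.06 0; -8.2 -10.7 0 0.08 0; -10.3 -13.4 0 0.1 0; -12.3 -16.1 0 0.12 0; -14.4 -18.8 0 0.14 0; -16.4 -21.5 0 0.16 0; -18.5 -24.2 0 0.18 0; -20.5 -26.9 0 0.2 0; -22.6 -29.5 0 0.2 0; -24.7 -32.2 0 0.2 0; -26.7 -34.9 0 0.2 0; -28.8 -37.6 0 0.2 0; -30.8 -40.3 0 0.2 0; -32.85 -42.96 0 0.2 0; -32.85 -42.96 0 0.2 0; -32.85 -42.96 0 0.2 0; -32.85 -42.96 0 0.2 0'
python3 - <<'E'
from h import *
rows([(-70,-49,100),(-70,-49,36)],-np.pi/2)
E
```

```text
time: 1.68
tool_pos: [0.4776, -0.0698, 0.2046]
ee_rot: [3.14, 0.002, -1.44]
wrist_force: [-0.2, 1.0, -0.5]
width: 0.0941
t 1.68 lane tcp mm [-70.6 -49.5 204.6] rpy [ 3.14e+00  2.00e-03 -1.44e+00] F [-0.2  1.  -0.5] w 94.1
(-70, -49, 100) [-0.03 -0.08 10.46] [ 0.478 -0.069  0.1  ]
(-70, -49, 36) [-0.02 -0.09 16.86] [ 0.478 -0.069  0.036]
spin 0.001
```

```bash
python3 -m inch '0 -0.1 2 0 0; 0 -0.1 5 0 0; 0 -0.1 8 0 0; 0 -0.1 11 0 0; 0 -0.1 13.5 0 0.3; 0 -0.1 15.5 0 0.4; 0 -0.1 16.8 0 0.5; 0 -0.1 16.8 0 0.6; 0 -0.1 16.8 0 0.8; 0 -0.1 16.8 0 1; 0 -0.1 16.8 0 1; 0 -0.1 16.8 0 1; 0 -0.1 16.8 0 1; 0 -0.1 16.8 0 1; 0 -0.1 16.8 0 1'
python3 - <<'E'
from h import *
p,d=robot.snapshot("side"); cv2.imwrite("pics/s1.png",cv2.resize(p[130:275,230:410],None,fx=4,fy=4,interpolation=cv2.INTER_CUBIC))
pts=[]
for th in np.arange(.1,1.71,.1):
    pts.append((round(100-170*np.cos(th)-30*np.sin(th),1),-50,round(85+170*np.sin(th)-30*np.cos(th)-19,1)))
rows([(-70,-50,36)]+pts)
E
```

```text
time: 2.93
tool_pos: [0.4786, -0.0694, 0.037]
ee_rot: [3.141, 0.001, -1.44]
wrist_force: [0.3, -0.2, 0.5]
width: 0.0238
t 2.98 lane tcp mm [-69.7 -49.8  36.9] rpy [ 3.14  -0.    -1.439] F [ 1.1 -8.6 -0.4] w 20.2
(-70, -50, 36) [0.02 0.03 0.09] [ 0.478 -0.07   0.036]
(np.float64(-72.1), -50, np.float64(53.1)) [ 0.02  0.25 -1.62] [ 0.476 -0.071  0.053]
(np.float64(-72.6), -50, np.float64(70.4)) [ 0.02  0.3  -3.34] [ 0.476 -0.071  0.07 ]
(np.float64(-71.3), -50, np.float64(87.6)) [ 0.02  0.17 -5.07] [ 0.477 -0.07   0.088]
(np.float64(-68.3), -50, np.float64(104.6)) [ 0.02 -0.13 -6.77] [ 0.48  -0.07   0.105]
(np.float64(-63.6), -50, np.float64(121.2)) [ 0.02 -0.6  -8.43] [ 0.485 -0.069  0.121]
(np.float64(-57.2), -50, np.float64(137.2)) [  0.02  -1.23 -10.03] [ 0.491 -0.069  0.137]
(np.float64(-49.3), -50, np.float64(152.6)) [  0.02  -2.02 -11.57] [ 0.499 -0.068  0.153]
(np.float64(-40.0), -50, np.float64(167.0)) [  0.02  -2.95 -13.01] [ 0.508 -0.066  0.167]
(np.float64(-29.2), -50, np.float64(180.5)) [  0.02  -4.03 -14.36] [ 0.519 -0.065  0.18 ]
(np.float64(-17.1), -50, np.float64(192.8)) [  0.03  -5.24 -15.59] [ 0.531 -0.063  0.193]
(np.float64(-3.8), -50, np.float64(203.9)) [  0.03  -6.57 -16.7 ] [ 0.544 -0.062  0.204]
(np.float64(10.4), -50, np.float64(213.6)) [  0.03  -7.99 -17.67] [ 0.558 -0.06   0.214]
(np.float64(25.6), -50, np.float64(221.8)) [  0.03  -9.5  -18.5 ] [ 0.573 -0.058  0.222]
(np.float64(41.5), -50, np.float64(228.4)) [  0.03 -11.09 -19.16] [ 0.589 -0.056  0.228]
(np.float64(58.0), -50, np.float64(233.5)) [  0.04 -12.74 -19.67] [ 0.605 -0.054  0.234]
(np.float64(75.0), -50, np.float64(236.8)) [  0.04 -14.44 -20.  ] [ 0.622 -0.051  0.237]
(np.float64(92.2), -50, np.float64(238.4)) [  0.04 -16.16 -20.16] [ 0.639 -0.049  0.238]
```

View pics/s1.png

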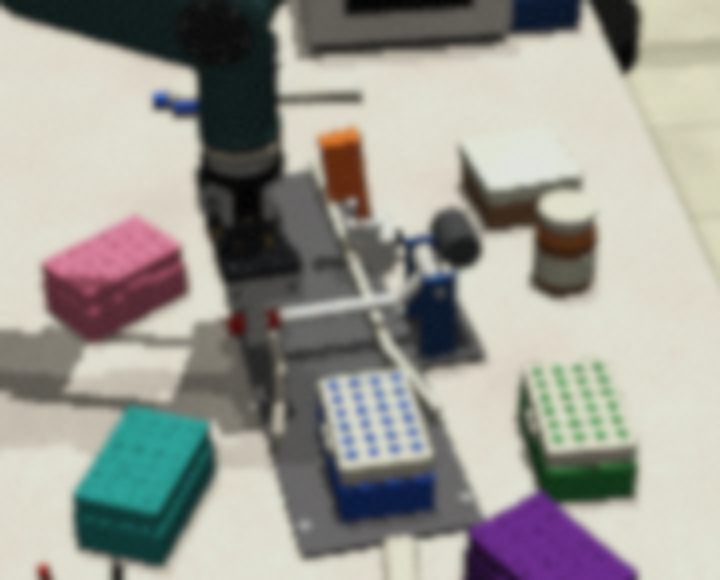

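The fingers hold the red sleeve at crop (255,322), and the width reads 20.2 mm, as it should. Next I raise it along the arc.

```bash
python3 -m inch '0 0.15 -0.8 0 1; 0 0.25 -1.6 0 1; 0 0.3 -3.3 0 1; 0 0.17 -5.05 0 1; 0 -0.13 -6.75 0 1; 0 -0.6 -8.4 0 1; 0 -1.23 -10 0 1; 0 -2 -11.55 0 1; 0 -2.95 -13 0 1; 0 -4 -14.35 0 1; 0 -5.25 -15.6 0 1; 0 -6.55 -16.7 0 1; 0 -8 -17.65 0 1; 0 -9.5 -18.5 0 1; 0 -11.1 -19.15 0 1; 0 -12.75 -19.65 0 1; 0 -14.45 -20 0 1; 0 -16.15 -20.15 0 1; 0 -16.15 -20.15 0 1; 0 -16.15 -20.15 0 1'
python3 - <<'E'
from h import *
p,d=robot.snapshot("side"); cv2.imwrite("pics/s2.png",cv2.resize(p[80:275,200:440],None,fx=3,fy=3,interpolation=cv2.INTER_CUBIC))
rows([(92,-50,238),(100,-50,310),(60,-50,330),(130,91,330)])
E
```

```text
time: 4.65
tool_pos: [0.6387, -0.0485, 0.2382]
ee_rot: [3.139, 0.001, -1.439]
wrist_force: [0.8, -0.5, 0.1]
width: 0.0005
t 4.7 lane tcp mm [ 91.5 -49.2 238.4] rpy [ 3.140e+00  1.000e-03 -1.439e+00] F [-1.   1.  -0.1] w 0.2
(92, -50, 238) [ 0.08 -0.05  0.04] [ 0.639 -0.049  0.238]
(100, -50, 310) [ 0.08 -0.83 -7.16] [ 0.647 -0.048  0.31 ]
(60, -50, 330) [ 0.07  3.17 -9.15] [ 0.607 -0.053  0.33 ]
(130, 91, 330) [-14.01  -3.86  -9.16] [0.658 0.095 0.33 ]
```

View pics/s2.png

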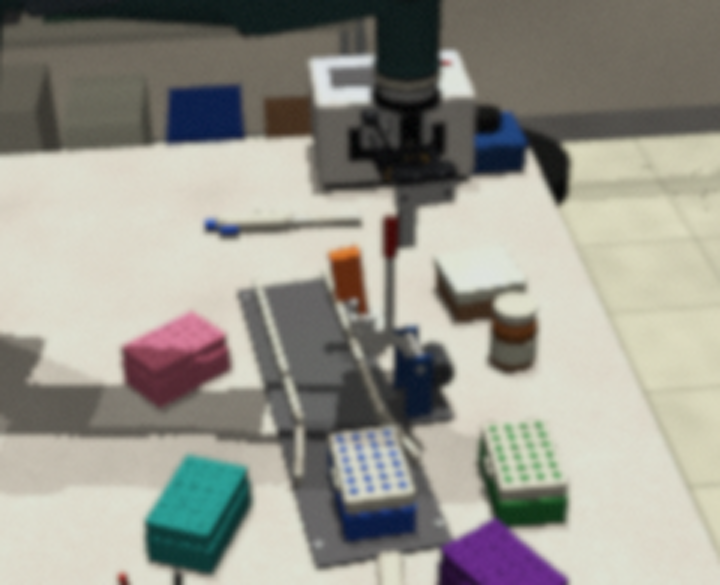

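The bar stands up with its sleeve at crop (391,237). The fingers slipped off it and are closed right beside it, so I'll measure the bar's angle.

Run:
```python
from h import *
K,E=cam("side");R,t=E[:3,:3],E[:3,3];o=toL(-R.T@t,lane)
for uv in((330.3,151.5),(330.3,159),(329.9,187)):
    b=toL(-R.T@t+R.T@np.linalg.inv(K)@np.array([*uv,1.]),lane);d=b-o
    print((o+d*(-.05-o[1])/d[1])*1e3)
for th in(.8,1,1.2,1.4,1.5,1.6,1.7,1.75): print(th,proj("side",toW((.1-.17*np.cos(th)-.03*np.sin(th),-.05,.085+.17*np.sin(th)-.03*np.cos(th)),lane)))
p,d=robot.snapshot("side");cv2.imwrite("pics/s3.png",cv2.resize(p[100:230,290:390],None,fx=5,fy=4.6,interpolation=cv2.INTER_CUBIC))
p,d=robot.snapshot("top");cv2.imwrite("pics/t3.png",cv2.resize(p[140:250,228:398],None,fx=4.7,fy=4.7,interpolation=cv2.INTER_CUBIC))
```

```text
[ 72.28803123 -50.         284.35826407]
[ 72.17426761 -50.         254.29771071]
[ 70.20834531 -50.         135.51527816]
0.8 [299.82923696 179.73987746]
1 [305.84278598 172.73311094]
1.2 [313.29028608 166.66792671]
1.4 [321.8355931  161.85059721]
1.5 [326.39516731 159.98859733]
1.6 [331.07311356 158.52316846]
1.7 [335.81247134 157.47139276]
1.75 [338.18719422 157.10433351]
```

View pics/s3.png

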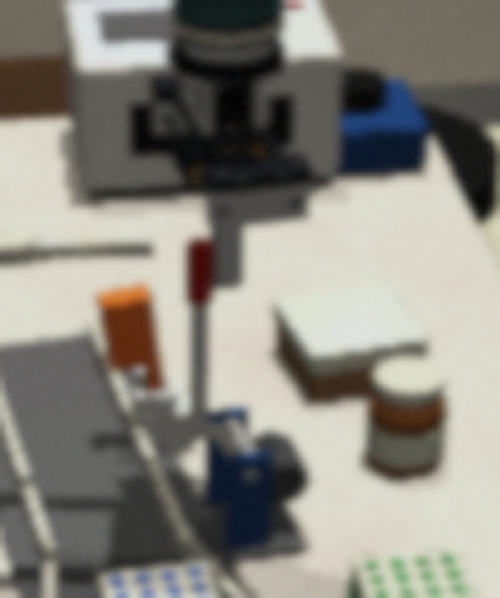

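View pics/t3.png

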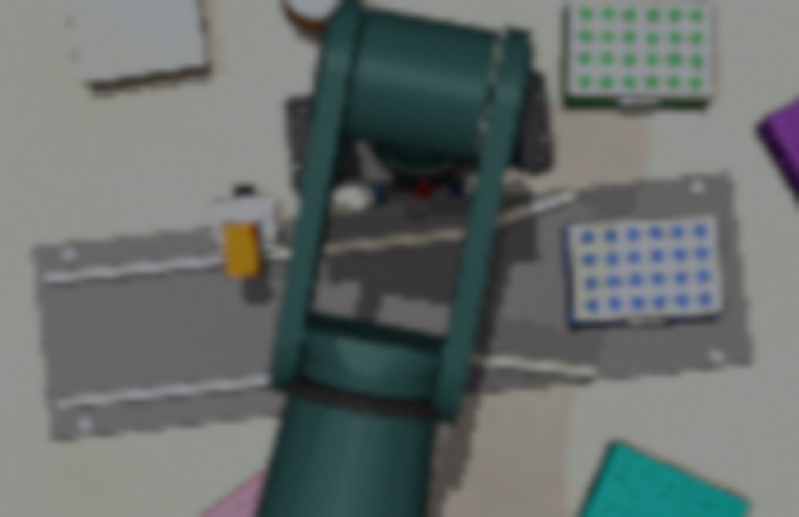

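Bar at about 1.58 rad, leaning against the closed fingers, which stand on its far side at about (228,250). I'll move the fingers further away from the robot so it can fall fully open, then raise them clear.

```bash
python3 -m inch '0 -0.5 0 0 1; 0 -1 0 0 1; 0 -1.5 0 0 1; 0 -2 0 0 1; 0 -2.5 0 0 1; 0 -3 0 0 1; 0 -3.5 0 0 1; 0 -4 0 0 1; 0 -4 0 0 1; 0 -4.2 -3 0 1; 0 -4.2 -6 0 1; 0 -4.2 -8 0 1; 0 -4.2 -9.5 0 1; 0 -4.2 -9.5 0 1; 0 -4.2 -9.5 0 1'
python3 - <<'E'
from h import *
p,d=robot.snapshot("side");cv2.imwrite("pics/s4.png",cv2.resize(p[90:230,270:410],None,fx=4.2,fy=4.2,interpolation=cv2.INTER_CUBIC))
rows([(130,91,330),(130,91,130)])
E
```

```text
time: 6.05
tool_pos: [0.6801, -0.0431, 0.3347]
ee_rot: [-3.141, -0.0, -1.439]
wrist_force: [-0.2, 0.4, -0.8]
width: 0.0006
t 6.1 lane tcp mm [133.4 -49.2 332.8] rpy [ 3.139e+00  1.000e-03 -1.439e+00] F [-0.5  0.1  0. ] w 0.3
(130, 91, 330) [-14.02   0.31   0.29] [0.658 0.095 0.33 ]
(130, 91, 130) [-14.01   0.27  20.29] [0.658 0.095 0.13 ]
```

View pics/s4.png

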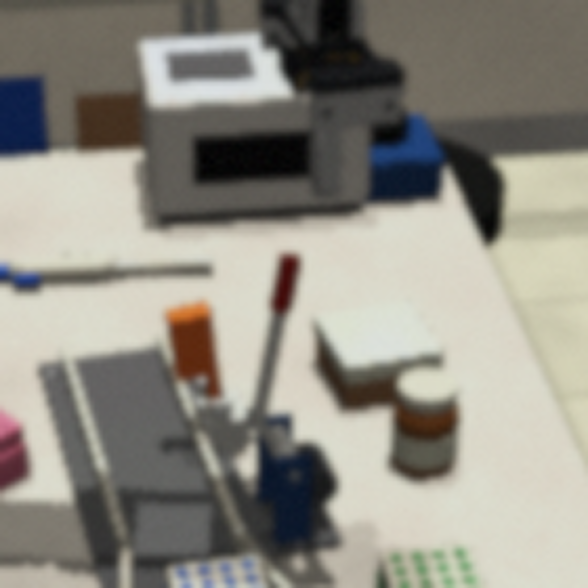

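The bar is at its end stop: the sleeve is at (338.3,157.6), which matches 1.75 rad. Next I refine the flag's position.

Run:
```python
from h import *
for c in((225,225),(258,222),(260,273),(228,277)): print("flagtop",toL(ray("top",tc(*c),.158),lane).round(4))
for c in((213,200),(275,200),(278,243)): print("block",toL(ray("top",tc(*c),.064),lane).round(4))
print("jar",toL(ray("top",tc(320,5),.09),lane).round(3),"cryo",toL(ray("top",tc(205,70),.056),lane).round(3),toL(ray("top",tc(90,85),.056),lane).round(3))
# flag profile predictions at y=91, side camera
for a in(0,.25,.5):
    for y in(79,103):
        f=lambda r,s:toW(((70+r*np.sin(.25-a)+s*np.cos(.25-a))/1e3,y/1e3,(54+r*np.cos(.25-a)-s*np.sin(.25-a))/1e3),lane)
        print(a,y,"tip far/near side px",[(( (proj("side",f(104,s))-[250,150]+.5)*4.7-.5).round(0)) for s in(6,-6,-28)],"top",[(((proj("top",f(104,s))-[228,140]+.5)*4.7-.5).round(0)) for s in(6,-6,-28)])
```

```text
flagtop [0.0656 0.1002 0.158 ]
flagtop [0.0652 0.075  0.158 ]
flagtop [0.0264 0.0774 0.158 ]
flagtop [0.0259 0.1019 0.158 ]
block [0.0959 0.1139 0.064 ]
block [0.0907 0.0645 0.064 ]
block [0.056  0.0657 0.064 ]
jar [0.239 0.012 0.09 ] cryo [0.202 0.11  0.056] [0.2   0.204 0.056]
0 79 tip far/near side px [array([376.,  68.]), array([362.,  67.]), array([337.,  64.])] top [array([248., 176.]), array([250., 191.]), array([252., 218.])]
0 103 tip far/near side px [array([369.,  53.]), array([355.,  52.]), array([330.,  50.])] top [array([217., 179.]), array([218., 194.]), array([221., 221.])]
0.25 79 tip far/near side px [array([346.,  67.]), array([332.,  69.]), array([306.,  73.])] top [array([251., 209.]), array([253., 224.]), array([256., 253.])]
0.25 103 tip far/near side px [array([339.,  53.]), array([325.,  54.]), array([299.,  58.])] top [array([220., 212.]), array([221., 227.]), array([224., 256.])]
0.5 79 tip far/near side px [array([315.,  73.]), array([302.,  78.]), array([277.,  87.])] top [array([255., 242.]), array([257., 258.]), array([260., 286.])]
0.5 103 tip far/near side px [array([309.,  58.]), array([295.,  63.]), array([271.,  72.])] top [array([224., 246.]), array([225., 261.]), array([229., 289.])]
```

```bash
python3 -m inch '-2 0.3 0 0 1; -5 0.7 0 0 1; -8 1.1 0 0 1; -11 1.5 0 0 1; -13.5 1.8 0 0 1; -13.8 1.8 2 0 1; -13.8 1.8 5 0 1; -13.8 1.8 8.5 0 1; -13.8 1.8 12 0 1; -13.8 1.8 15.5 0 1; -13.8 1.8 18.5 0 1; -13.8 1.8 20.4 0 1; -13.8 1.8 20.4 0 1; -13.8 1.8 20.4 0 1';python3 - <<'E'
from h import *
pts=[]
for b in np.linspace(.12,1.57,16):
    s,c=np.sin(b),np.cos(b);r=75;o=5
    pts.append((round(float(70-r*s+o*c+8),1),89,round(float(54+r*c+o*s),1)))
rows([(80,89,129)]+pts)
E
```

```text
time: 7.27
tool_pos: [0.6413, 0.0913, 0.1257]
ee_rot: [3.133, 0.001, -1.439]
wrist_force: [0.6, 0.5, 0.8]
width: 0.0008
t 7.27 lane tcp mm [112.6  89.1 125.7] rpy [ 3.133e+00  1.000e-03 -1.439e+00] F [0.6 0.5 0.8] w 0.8
(80, 89, 129) [ 0.    3.27 -0.3 ] [0.609 0.087 0.129]
(74.0, 89, 129.1) [ 0.    3.87 -0.3 ] [0.603 0.086 0.129]
(66.8, 89, 128.3) [ 0.    4.59 -0.22] [0.596 0.085 0.128]
(59.6, 89, 126.9) [-0.    5.3  -0.07] [0.589 0.084 0.127]
(52.7, 89, 124.8) [-0.    5.99  0.14] [0.582 0.083 0.125]
(46.0, 89, 122.0) [-0.    6.66  0.43] [0.575 0.083 0.122]
(39.6, 89, 118.6) [-0.    7.3   0.77] [0.569 0.082 0.119]
(33.5, 89, 114.6) [-0.    7.9   1.18] [0.563 0.081 0.115]
(27.9, 89, 110.0) [-0.    8.46  1.64] [0.557 0.08  0.11 ]
(22.7, 89, 104.9) [-0.    8.97  2.16] [0.552 0.08  0.105]
(18.0, 89, 99.3) [-0.    9.44  2.72] [0.548 0.079 0.099]
(13.9, 89, 93.3) [-0.    9.84  3.33] [0.543 0.078 0.093]
(10.4, 89, 87.0) [-0.   10.19  3.96] [0.54  0.078 0.087]
(7.6, 89, 80.3) [-0.   10.46  4.63] [0.537 0.078 0.08 ]
(5.4, 89, 73.4) [-0.   10.68  5.32] [0.535 0.077 0.073]
(3.8, 89, 66.3) [-0.   10.83  6.04] [0.533 0.077 0.066]
(3.0, 89, 59.1) [-0.   10.91  6.76] [0.533 0.077 0.059]
```

```bash
python3 -m inch '0 1.5 -0.3 0 1; 0 3 -0.3 0 1; 0 3.9 -0.3 0 1; 0 4.6 -0.2 0 1; 0 5.3 -0.05 0 1; 0 6 0.15 0 1; 0 6.65 0.45 0 1; 0 7.3 0.8 0 1; 0 7.9 1.2 0 1; 0 8.45 1.65 0 1; 0 8.95 2.15 0 1; 0 9.45 2.7 0 1; 0 9.85 3.3 0 1; 0 10.2 3.95 0 1; 0 10.45 4.6 0 1; 0 10.7 5.3 0 1; 0 10.85 6 0 1; 0 10.9 6.7 0 1; 0 10.9 6.7 0 1; 0 10.9 6.7 0 1';python3 - <<'E'
from h import *
p,d=robot.snapshot("side");cv2.imwrite("pics/s5.png",cv2.resize(p[110:250,260:400],None,fx=4.2,fy=4.2,interpolation=cv2.INTER_CUBIC))
rows([(3,89,58),(3,89,200)])
E
```

```text
time: 8.93
tool_pos: [0.5326, 0.077, 0.0602]
ee_rot: [3.133, 0.001, -1.439]
wrist_force: [-2.3, -0.4, 5.0]
width: 0.0005
t 8.98 lane tcp mm [ 3.  89.  60.2] rpy [ 3.133e+00  1.000e-03 -1.439e+00] F [-1.5 -0.7  6.3] w 0.3
(3, 89, 58) [-0.   -0.    0.22] [0.533 0.077 0.058]
(3, 89, 200) [ -0.02   0.12 -13.98] [0.533 0.077 0.2  ]
```

View pics/s5.png

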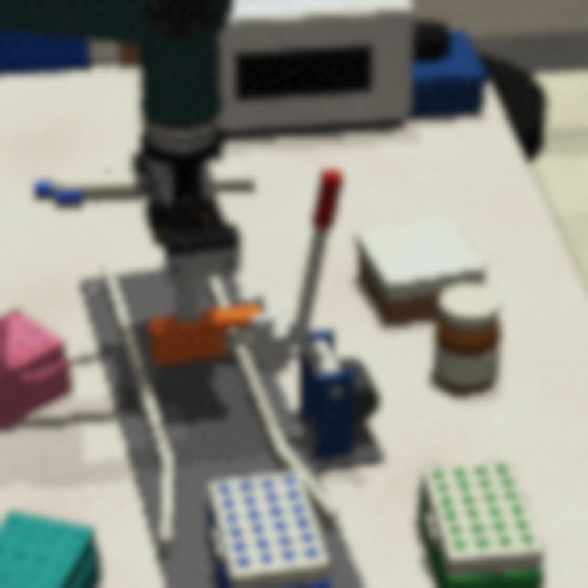

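The flag lies across the lane at crop (195,335). TCP z is 60.2 mm, exactly the back-face height for fully down, and 6 N is felt. I press a touch more, then lift and go round behind the rack.

```bash
python3 -m inch '0 0 0.2 0 1; 0 0 0.3 0 1; 0 0 0.3 0 1; 0 0 0 0 1; 0 0 -2 0 1; 0 0 -5 0 1; 0 0 -8 0 1; 0 0.5 -11 0 1; 0 1.5 -14 0 1; 2 3 -14 0 1; 5 4 -14 0 1; 8 5 -14 0 1; 11 5.5 -14 0 1; 14 5.5 -14 0 1; 17 5.5 -14 0 1; 20 5 -14 0 1; 23 4 -14 0 1; 26 3 -14 0 1; 29 2 -14 0 1; 32 1 -14 0 1';python3 - <<'E'
from h import *
p,d=robot.snapshot("top");cv2.imwrite("pics/t6.png",p)
cv2.imwrite("pics/t6c.png",cv2.resize(p[140:250,228:398],None,fx=4.7,fy=4.7,interpolation=cv2.INTER_CUBIC))
p,d=robot.snapshot("side");cv2.imwrite("pics/s6.png",cv2.resize(p[150:275,250:410],None,fx=4.7,fy=4.7,interpolation=cv2.INTER_CUBIC))
rows([(0,-320,200),(0,-320,45)])
E
```

```text
time: 10.65
tool_pos: [0.5661, -0.2429, 0.1988]
ee_rot: [3.132, 0.002, -1.439]
wrist_force: [1.0, 0.3, 0.5]
width: 0.0004
t 10.75 lane tcp mm [  -5.4 -235.   196.9] rpy [ 3.130e+00  2.000e-03 -1.444e+00] F [-0.3  0.5 -0.2] w 0.4
(0, -320, 200) [ 8.49 -0.56 -0.34] [ 0.583 -0.329  0.2  ]
(0, -320, 45) [ 8.52 -0.75 15.16] [ 0.583 -0.329  0.045]
```

View pics/t6c.png

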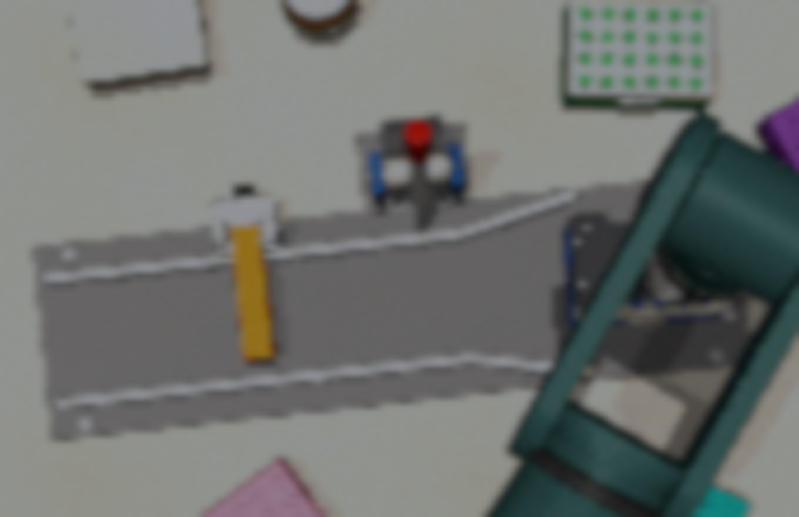

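View pics/s6.png

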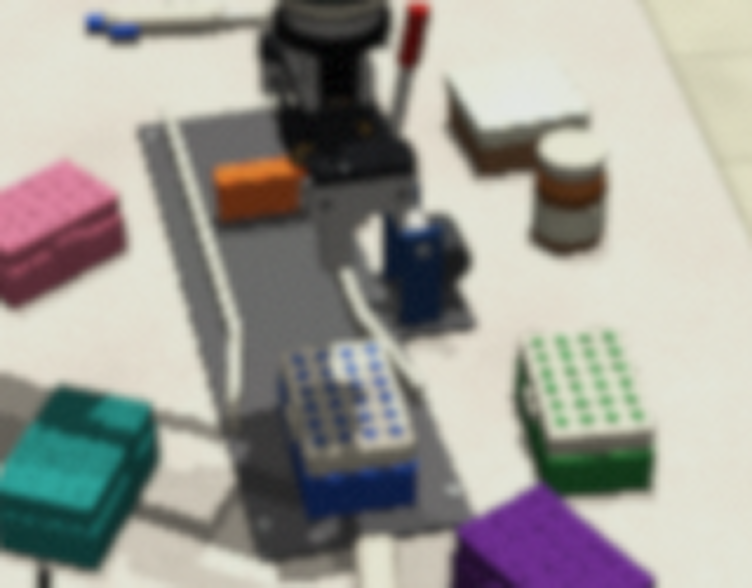

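Run:
```python
from h import *
for c in((259,235),(272,358),(236,240),(245,360)): print("flag",toL(ray("top",tc(*c),.060),lane).round(4))
for c in((218,222),(303,206)): print("flag lower side",toL(ray("side",sc(*c),.019),lane).round(4))
for c in((289,352),(380,340),(413,440),(305,472)): print("rack side",toL(ray("side",sc(*c),.07),lane).round(4))
for c in((570,228),(716,217),(722,315),(574,323)): print("rack top z70",toL(ray("top",tc(*c),.07),lane).round(4))
rows([(4,-320,200),(4,-320,45)],-np.pi/2)
```

```text
flag [0.0644 0.0803 0.06  ]
flag [-0.0349  0.08    0.06  ]
flag [0.0623 0.0991 0.06  ]
flag [-0.0342  0.1016  0.06  ]
flag lower side [-0.0385  0.0812  0.019 ]
flag lower side [0.0376 0.0859 0.019 ]
rack side [-0.0276 -0.1659  0.07  ]
rack side [ 0.0417 -0.1691  0.07  ]
rack side [ 0.0367 -0.2826  0.07  ]
rack side [-0.0442 -0.2958  0.07  ]
rack top z70 [ 0.0428 -0.1677  0.07  ]
rack top z70 [ 0.0392 -0.2849  0.07  ]
rack top z70 [-0.0393 -0.2806  0.07  ]
rack top z70 [-0.0331 -0.1625  0.07  ]
t 10.75 lane tcp mm [  -5.4 -235.   196.9] rpy [ 3.130e+00  2.000e-03 -1.444e+00] F [-0.3  0.5 -0.2] w 0.4
(4, -320, 200) [ 8.49 -0.96 -0.34] [ 0.587 -0.328  0.2  ]
(4, -320, 45) [ 8.52 -1.15 15.16] [ 0.587 -0.328  0.045]
spin -0.003
```

```bash
python3 -m inch '3 -0.3 0 0 1; 6 -0.7 0 0 1; 8.4 -1 0 0 1; 8.5 -1.15 0 0 1; 8.5 -1.15 2 0 1; 8.5 -1.15 5 0 1; 8.5 -1.15 8 0 1; 8.5 -1.15 11 0 1; 8.5 -1.15 13.5 0 1; 8.5 -1.15 15.1 0 1; 8.5 -1.15 15.1 0 1; 8.5 -1.15 15.1 0 1';python3 - <<'E'
from h import *
p,d=robot.snapshot("side");cv2.imwrite("pics/s7.png",cv2.resize(p[150:275,250:410],None,fx=4.7,fy=4.7,interpolation=cv2.INTER_CUBIC))
rows([(4,-300,45),(4,-200,45),(4,-55,45)],-np.pi/2)
E
```

```text
time: 11.75
tool_pos: [0.5859, -0.3263, 0.0443]
ee_rot: [3.127, 0.004, -1.442]
wrist_force: [0.7, -0.6, 0.1]
width: 0.0001
t 11.8 lane tcp mm [   4.5 -318.9   46.4] rpy [ 3.130e+00  2.000e-03 -1.443e+00] F [-0.4 -0.6  1.1] w 0.8
(4, -300, 45) [-1.89  0.06  0.14] [ 0.584 -0.309  0.045]
(4, -200, 45) [-11.89   0.07   0.16] [ 0.571 -0.209  0.045]
(4, -55, 45) [-26.39   0.1    0.19] [ 0.552 -0.066  0.045]
spin -0.002
```

View pics/s7.png

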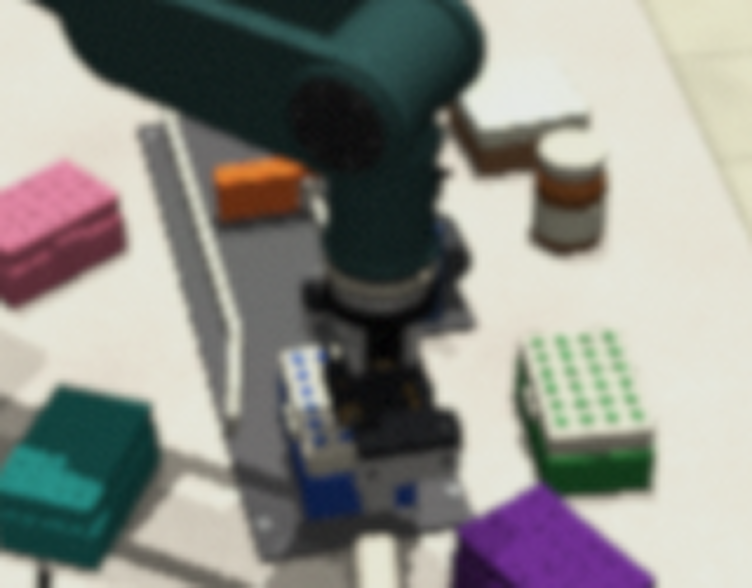

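The fingers stand behind the rack with a small gap, and the way past the bar is free. I push slowly.

```bash
python3 -m inch '-0.8 0 0.1 0 1; -1.5 0 0.1 0 1; -2 0 0.1 0 1; -2.5 0 0.1 0 1; -3 0 0.1 0 1; -3.6 0 0.1 0 1; -4.3 0 0.1 0 1; -5.1 0 0.1 0 1; -6 0 0.1 0 1; -6.9 0 0.1 0 1; -7.8 0 0.1 0 1; -8.7 0 0.1 0 1; -9.6 0 0.1 0 1; -10.5 0 0.1 0 1; -11.3 0 0.1 0 1; -12 0 0.1 0 1; -12.5 0 0.1 0 1; -12.5 0 0.1 0 1';python3 - <<'E'
from h import *
p,d=robot.snapshot("side");cv2.imwrite("pics/s8.png",cv2.resize(p[150:275,250:410],None,fx=4.7,fy=4.7,interpolation=cv2.INTER_CUBIC))
p,d=robot.snapshot("top");cv2.imwrite("pics/t8c.png",cv2.resize(p[140:250,228:398],None,fx=4.7,fy=4.7,interpolation=cv2.INTER_CUBIC))
rows([(4,-100,45),(4,-55,45)],-np.pi/2)
E
```

```text
time: 13.3
tool_pos: [0.5704, -0.2012, 0.045]
ee_rot: [3.129, 0.005, -1.442]
wrist_force: [0.1, -0.2, 0.5]
width: 0.0003
t 13.4 lane tcp mm [   4.1 -192.3   44.4] rpy [ 3.128  0.005 -1.442] F [0.8 0.1 0.4] w 0.4
(4, -100, 45) [-9.23  0.02 -0.01] [ 0.558 -0.11   0.045]
(4, -55, 45) [-1.373e+01  3.000e-02  1.000e-02] [ 0.552 -0.066  0.045]
spin -0.001
```

View pics/s8.png

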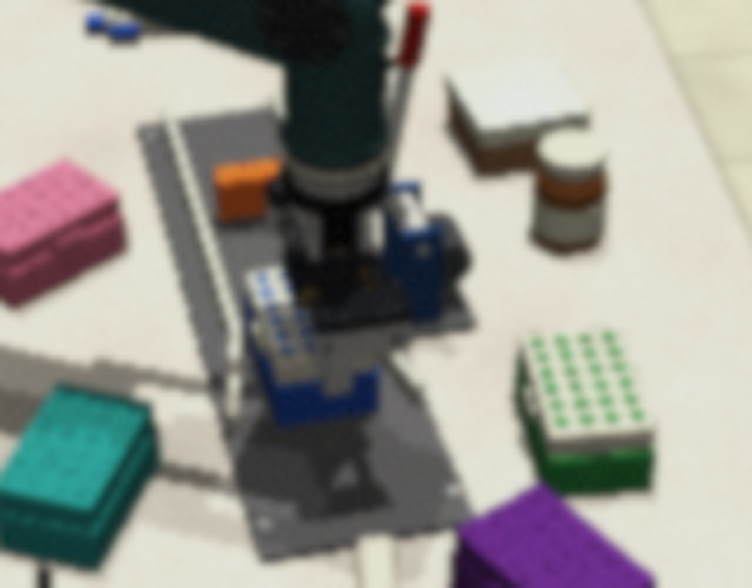

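View pics/t8c.png

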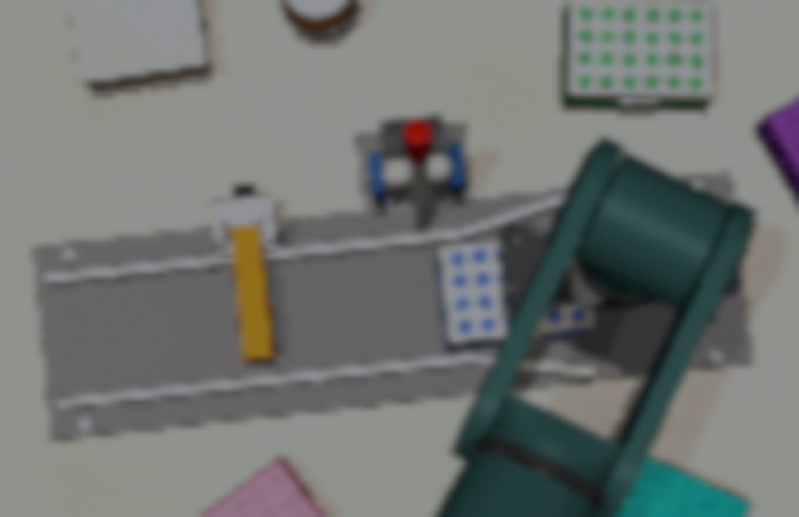

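The rack is square to the lane (front edge (440,245)–(450,345)) and about centred between the walls, so I push on.

```bash
python3 -m inch '-0.5 0.1 0 0 1; -1.2 0.2 0 0 1; -2 0.3 0 0 1; -2.9 0.4 0 0 1; -3.8 0.4 0 0 1; -4.7 0.4 0 0 1; -5.6 0.4 0 0 1; -6.5 0.4 0 0 1; -7.4 0.4 0 0 1; -8.3 0.4 0 0 1; -9.2 0.4 0 0 1; -10 0.4 0 0 1; -10.7 0.4 0 0 1; -11.3 0.4 0 0 1; -11.8 0.4 0 0 1; -12.2 0.4 0 0 1; -12.5 0.4 0 0 1; -12.7 0.4 0 0 1; -12.9 0.4 0 0 1; -12.9 0.4 0 0 1';python3 - <<'E'
from h import *
p,d=robot.snapshot("side");cv2.imwrite("pics/s9.png",cv2.resize(p[150:275,250:410],None,fx=4.7,fy=4.7,interpolation=cv2.INTER_CUBIC))
p,d=robot.snapshot("top");cv2.imwrite("pics/t9c.png",cv2.resize(p[140:250,228:398],None,fx=4.7,fy=4.7,interpolation=cv2.INTER_CUBIC))
rows([(0,-55,45)],-np.pi/2)
E
```

```text
time: 15.07
tool_pos: [0.5496, -0.0741, 0.0451]
ee_rot: [3.128, 0.005, -1.442]
wrist_force: [-0.4, -0.6, -0.2]
width: 0.0003
t 15.17 lane tcp mm [  0.3 -63.1  45.2] rpy [ 3.128  0.006 -1.442] F [-0.5  0.8 -0.2] w 0.4
(0, -55, 45) [-0.81  0.03  0.02] [ 0.548 -0.066  0.045]
spin -0.001
```

View pics/s9.png

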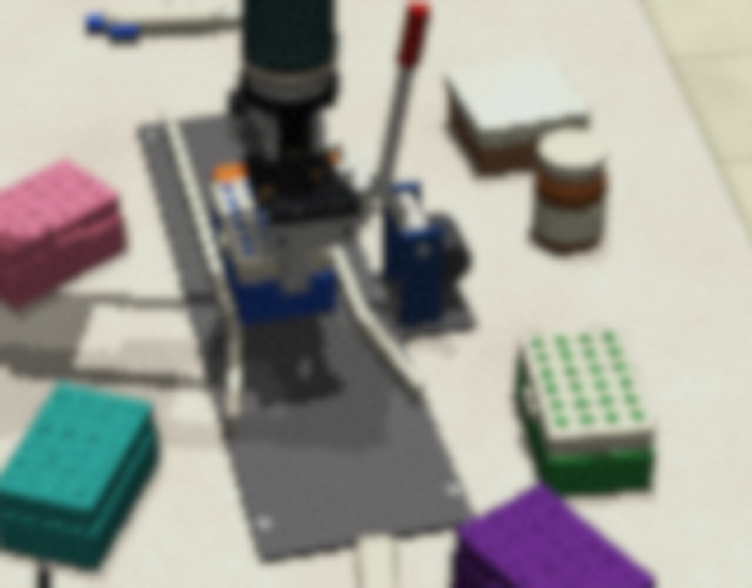

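View pics/t9c.png

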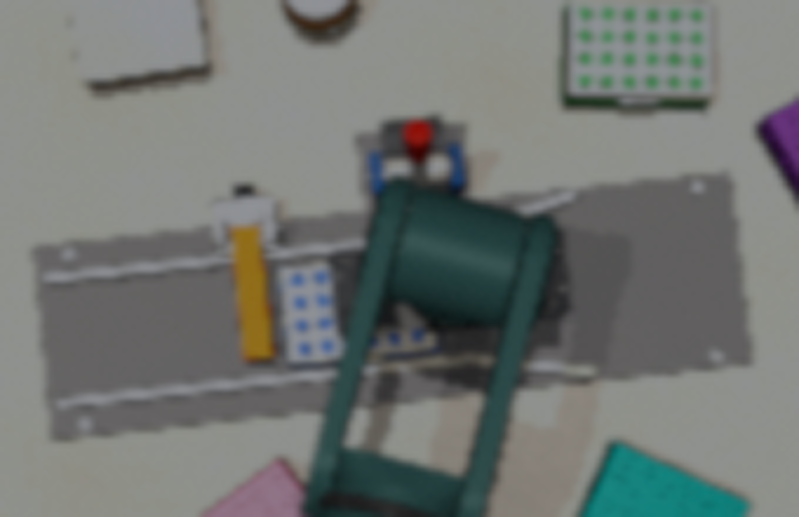

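The gap left to the flag is about 10 px, roughly 8 mm. I creep on and watch the force.

```bash
python3 -m inch '-0.2 0 0 0 1; -0.35 0 0 0 1; -0.5 0 0 0 1; -0.6 0 0 0 1; -0.7 0 0 0 1; -0.7 0 0 0 1'; python3 -m inch '-0.1 0 0 0 1; -0.1 0 0 0 1'; python3 -m inch '-0.1 0 0 0 1; -0.1 0 0 0 1'
```

```text
time: 15.67
tool_pos: [0.5487, -0.0669, 0.0452]
ee_rot: [3.128, 0.006, -1.442]
wrist_force: [1.2, -1.1, -0.2]
width: 0.0005
time: 15.83
tool_pos: [0.5486, -0.0657, 0.0452]
ee_rot: [3.128, 0.006, -1.442]
wrist_force: [0.9, -1.4, -0.6]
width: 0.0003
time: 16.0
tool_pos: [0.5484, -0.0646, 0.0452]
ee_rot: [3.128, 0.006, -1.442]
wrist_force: [-0.3, -1.4, -0.4]
width: 0.0002
```

```bash
python3 -m inch '-0.1 0 0 0 1; -0.1 0 0 0 1';python3 -m inch '-0.1 0 0 0 1; -0.1 0 0 0 1'
python3 - <<'E'
from h import *
p,d=robot.snapshot("top");cv2.imwrite("pics/t10c.png",cv2.resize(p[165:225,255:355],None,fx=8,fy=8,interpolation=cv2.INTER_CUBIC))
rows([])
E
```

```text
time: 16.17
tool_pos: [0.5484, -0.0638, 0.0453]
ee_rot: [3.129, 0.005, -1.442]
wrist_force: [0.9, -2.2, -0.9]
width: 0.0008
time: 16.33
tool_pos: [0.5484, -0.0638, 0.0455]
ee_rot: [3.129, 0.003, -1.442]
wrist_force: [0.5, -4.7, 0.2]
width: 0.0004
t 16.38 lane tcp mm [  0.4 -52.7  45.5] rpy [ 3.129e+00  3.000e-03 -1.442e+00] F [ 0.3 -5.4 -0.2] w 0.3
```

View pics/t10c.png

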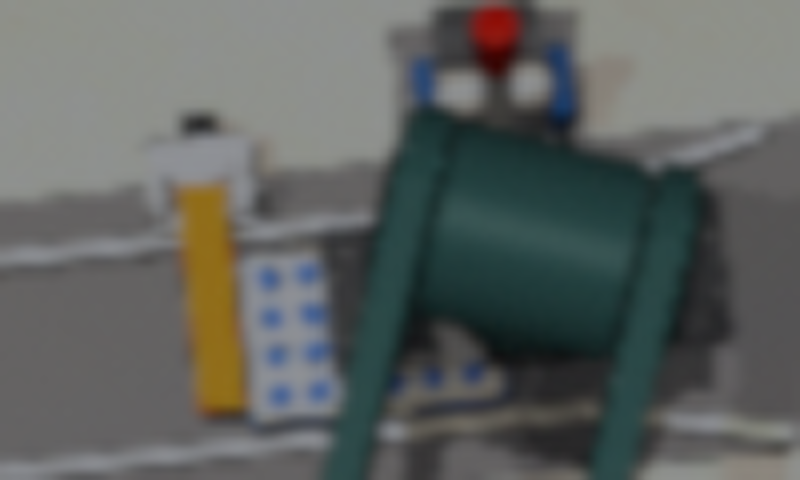

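The arm stalled with the force rising to 5 N at lane y −52.7 (I expected about −55), and the picture shows the rack edge at the flag at about (245,340). I hold briefly, then back off and lift.

```bash
python3 -m inch '-0.05 0 0 0 1; -0.05 0 0 0 1; -0.05 0 0 0 1; -0.05 0 0 0 1; 0.2 0 0 0 1; 0.6 0 0 0 1; 1.3 0.1 0 0 1; 2.3 0.3 0 0 1; 3.5 0.5 0 0 1; 4 0.8 -2 0 1; 4 1 -5 0 1; 4 1 -8 0 1; 4 1.5 -11 0 1; 4 3 -14 0 1; 4 6 -16 0 1; 4 9 -17 0 1; 4 12 -18 0 1; 4 15 -18 0 1; 4 18 -18 0 1; 4 18 -18 0 1'
python3 - <<'E'
from h import *
for n,(a,b,c,d_),s in(("top",(140,250,228,398),4.7),("side",(150,275,250,410),4.7)):
    p,_=robot.snapshot(n);cv2.imwrite(f"pics/{n}11.png",p);cv2.imwrite(f"pics/{n}11c.png",cv2.resize(p[a:b,c:d_],None,fx=s,fy=s,interpolation=cv2.INTER_CUBIC))
rows([])
E
```

```text
time: 18.05
tool_pos: [0.374, -0.1278, 0.2287]
ee_rot: [3.129, 0.002, -1.445]
wrist_force: [0.0, -0.3, -0.4]
width: 0.0005
t 18.15 lane tcp mm [-177.7  -93.7  228.2] rpy [ 3.131e+00  3.000e-03 -1.444e+00] F [ 0.5  0.2 -0.1] w 0.3
```

View pics/top11c.png

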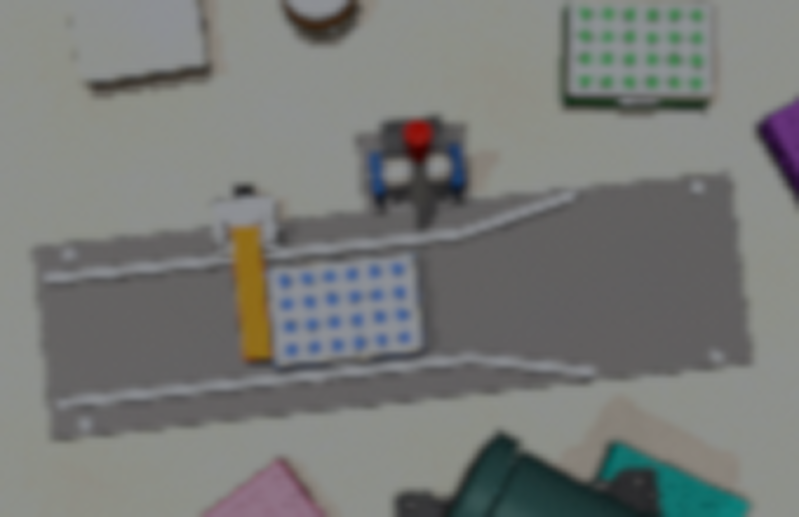

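View pics/side11c.png

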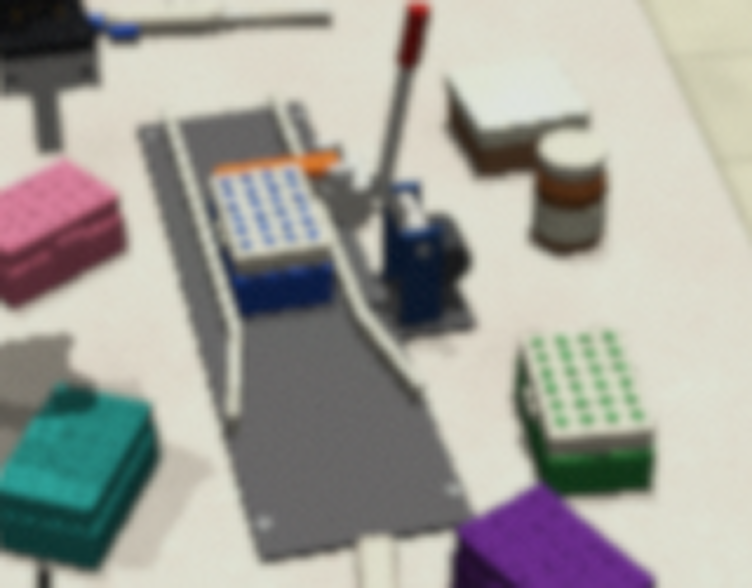

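The rack's lid front edge (270,268)–(276,365) sits right at the flag's edge, the bar stands open, and nothing touches the robot. A numeric check before I hand in:

Run:
```python
from h import *
for c in((271,268),(276,366),(413,255),(424,352)): print(toL(ray("top",tc(*c),.070),lane).round(4))
for c in((262,245),(271,350)): print("flag",toL(ray("top",tc(*c),.060),lane).round(4))
a=cv2.imread("pics/top0.png").astype(int);b=cv2.imread("pics/top11.png").astype(int)
for n,(u,v) in dict(cryo=(257,142),jar=(296,138),spare=(364,151),pip=(192,215),spray=(451,202),wash=(457,235),cup=(430,260)).items():
    print(n,abs(a-b)[v-18:v+18,u-18:u+18].mean().round(2))
```

```text
[0.0362 0.073  0.07  ]
[-0.0419  0.077   0.07  ]
[ 0.0345 -0.0407  0.07  ]
[-0.0434 -0.0412  0.07  ]
flag [0.0561 0.0788 0.06  ]
flag [-0.0284  0.0802  0.06  ]
cryo 1.31
jar 1.31
spare 1.23
pip 1.34
spray 1.11
wash 1.01
cup 1.17
```

```bash
python3 -c "
from bench import robot; print(robot.close_job())"
```

```text
the job is handed in; nothing more can be done
None
```

The job is handed in: the bar rests open, the flag is down across the lane, and the rack sits against it. The interface gives no verdict, so this rests on my own checks.

- **Bar:** I gripped the sleeve and raised it along its arc. The sleeve slipped out of the fingers late in the lift, and the bar ended up leaning on them at about 1.58 rad. I moved the fingers away and it fell fully open. In the last check its position matched the 1.75 rad end stop.
- **Flag:** I pushed it over from the far side and pressed it down. The fingertips stopped at 60.2 mm, which is the height given for fully down, against about 6 N.
- **Rack:** I pushed it at about 0.1 m/s, then crept until the arm stalled against the flag with about 5 N. I then backed off and lifted clear.
    - **Final image:** The rack is square to the lane and about 4 mm off the centre line.
    - **Lid gap:** The lid's front edge measured 3 to 6 mm short of the flag. The lid also measured about 116 mm long against the rack's 122 mm. I took the gap to be the lid set in from the base, because the arm had stalled against the flag.
- **Other things:** The spots where the seven bystanders stand looked the same before and after in the top view, and the robot was clear of everything at hand-in, about 18 s in.

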